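# Lever open the service hatch

## Robot

A 6-joint arm with a two-finger parallel gripper is mounted at the origin on a cart in front of the work surface, level with it; the furniture and walls round the work are solid. World frame = base frame: x ahead of the robot, y to its left, z up, the work surface at z = 0. Lengths are in mm, angles in rad, forces in N, time in s.
With the tool pointing down it reaches from about 425 to 950 mm from the base axis. Payload 14.7 kg.
Tool frame: the origin (TCP) lies midway between the tips of the shut fingers; the grasp point (between the pads) lies 19 mm behind it; z points along the fingers, y is the line along which they close (so a half turn about z gives the same grasp; the last joint's range is limited). The gripper opens to 85 mm and grips with 20 to 120 N. Pads are 22 mm wide; open, the fingers measure 114 mm over their backs; the gripper's body (76 mm by 85 mm) begins 54 mm behind the grasp point. The pads swing forward as they close: fully open they stand 13 mm farther back than shut.
Start: joints at [1.141, 0.48, 1.596, -0, 1.065, -0.047], TCP at [242.763, 602.958, 231.297] pointing down, gripper open.
Joint ranges: [-2.75, 2.75], [-0.82, 2.05], [0.23, 2.67], [-1.56, 4.7], [0.09, 2.69], [-2.92, 2.92]. Speed limits (rad/s): [1.89, 1.89, 2.39, 3.01, 3.01, 3.01].

## Interface

Orientations are given as [roll, pitch, yaw] about the fixed x, y, z axes, in that order (R = Rz(yaw) Ry(pitch) Rx(roll)).
In Python, from rig import env, effector, solver, vision gives the robot as it stands. Calls block until the motion is done:
- env.move_pose(position, orientation): joint-space move of the TCP to a pose.
- env.line_to(position, rotation=None, speed=150): straight line of the TCP; rotation=None keeps the orientation; speed is the mean speed in mm/s.
- env.move_joints(angles): joint-space move.
- effector.grip(opening): opening from 0.0 (shut) to 1.0 (fully open); the grip force is fixed at half the most; returns when the fingers have stopped.
- env.wait(seconds).
- solver.ik(position, orientation): joint angles nearest the present ones, or None.
- vision.capture(name): name is "side" or "top"; returns (picture, depth): 420x560x3 uint8, red, green, blue; 420x560 float32, mm along the optical axis (not along the pixel's ray), 0 where there is no reading.
- vision.camera_info(name): a dict with "vfov" (degrees; the focal length in pixels is half the picture's height over the tangent of half this angle, whatever the lens; pixels are square), "cx", "cy" (the principal point, pixels), "R" (3x3) and "t" (3): a world point X has camera coordinates R X + t. Camera axes: x right, y down, z forward; pixel columns grow to the right and rows downward; lengths in mm; the calibration is good to about 2 mm. A picture is of the moment at which its call begins. camera_info takes no time and is no camera call.
A pose or a line that the arm cannot do raises env.Unreachable and nothing moves.
- env.hand_in(): hands the job in; it is judged then, once.
Readings, each from a call of its own:
- env.get_clock(): time.
- env.get_joint_positions(): joint angles.
- env.get_qd(): joint speeds.
- env.get_effort(): joint torques, N m.
- env.get_eef_pos(): TCP position.
- env.get_ee_rot(): TCP orientation.
- env.get_force(): force on the tool from outside, world axes, zero at the start.
- env.get_wrist_torque(): the same for the moment, N m.
- env.get_finger_gap(): opening from 0.0 (shut) to 1.0 (fully open).
- env.get_gripper_force(): force on a finger pad.
Only numpy, scipy, OpenCV 4.12 (cv2) and the standard library are available. Lean on these libraries where they do the work, as an engineer would, in place of code of your own. Each camera call takes 0.05 s, during which the arm holds its last target. There are 200 camera calls.

## Task

The long handle of the loose lifting lever stands swung out to the right. With the fingertips, push the handle sideways until its bar lies against the upright guide post, which brings the lever's short end under the tongue of the heavy steel flap; then press the handle pad all the way down onto its rubber stop, so that the lever raises the flap, and finish while still holding the pad down there. Do not touch the flap itself, do not lift the lever off its ball, and leave the tape roll and the small carton beside it where they are.

Things in the scene. Friction and masses are not known exactly. Their poses are not given: they have to be found in the camera images.
- hatch: fixed hatch unit: grey base plate 475 x 100 x 8 mm with a ball post, a steel sill and, at its +x end, a shallow grey well under the flap. Origin on the worktop right under the fulcrum ball (16 mm steel ball, centre 60 mm up); own z up, own +x towards the flap, own -x towards the robot side, where the handle belongs.
- guide_post (a point): top centre of the upright guide post, a steel rod 12 mm thick and 108 mm tall on the base plate, at x -60, y +13.5 mm in the hatch unit's frame: just left of where the lever's bar lies when in line.
- stop (a point): top centre of the rubber stop, a 24 mm disc on the base plate, 23 mm above the worktop, at x -197, y 0 in the hatch unit's frame.
- lever: loose steel lever, 450 g, its cup resting on the fulcrum ball, free to turn and tip. Origin at the ball centre; own z vertical at rest, tipped 0.55 rad when fully pressed. Long end along own -x. At the start turned +0.55 to +0.85 rad about z against the hatch unit; against the guide post the two x axes are parallel. A sideways push at the pad takes under 3 N, the press 1 N, then 3 to 7 N once the flap bears on it.
- roller (a point): centre of the heavy cross roller at the lever's short end, 16 mm thick and 50 mm long, 80 mm from the ball; at rest it lies on the sill (centre 36 mm up) and so keeps the handle up. With the lever in line it lies under the flap's tongue with 4 mm between.
- pad (a point): centre of the top face of the black pad ending the 14 mm handle bar: 50 mm (along the bar) x 60 x 10 mm, in line with the bar, which rises 23 degrees at rest. At rest 142 mm above the worktop, 182 mm from the ball horizontally, pad centre 200 mm from the ball; moves on an arc about the ball; on the stop about 35 mm up, 198 mm out, nearly level (9 degrees down).
- flap: heavy steel flap, 120 x 126 x 16 mm, 1.3 to 2.7 kg, level over the well at the start, hinged along its far (+x) edge. Origin at the near end of its lifting tongue (24 mm wide, 8 mm thick, sticks out 34 mm; underside 48 mm above the worktop when shut), 155 mm from the hinge axis; own z up when shut. Tips up about 0.27 rad when the lever is fully pressed; falls shut when it is let go.
- tape: bystander: roll of grey tape lying flat, 68 mm across, 19 mm tall, left of the handle; origin at the centre of its underside
- carton: bystander: small carton 42 x 75 x 24 mm, left of the handle nearer the robot; origin at the centre of its underside

How it is judged (in metres and radians):
On the way, in this order (a step that is already met when the one before it is completed fails the run):
1. the lever's bar has been pushed over to the guide post, the handle still up (angle between the x axis of lever and the x axis of hatch, either way round below 0.12 rad and angle between lever's own z axis and vertical below 0.15 rad), for 0.1 s.
2. the flap is being raised by the pressed lever (angle between flap's own z axis and vertical above 0.12 rad and contact force between lever and flap above 0.5 N), for 0.1 s.
At the end, for the whole second after the job is handed in: the fingers hold the handle pad down on the rubber stop (pad within about 8 mm of its lowest height), the lever alone carries the flap, which stands raised by more than 0.23 rad and still; tape roll and carton within 20 mm of where they stood (angle between flap's own z axis and vertical above 0.23 rad and contact force between lever and flap above 0.5 N and contact force between the fingers and lever above 0.5 N and z of pad in the frame of hatch below 0.043 m and angular speed of flap below 0.1 rad/s and angular speed of lever below 0.15 rad/s and distance of each of tape, carton from where it was at the start of the episode below 0.02 m); the arm keeps its last pose, push and grip.
It fails at once if the flap was touched by the robot (contact force between any of the fingers, the arm and flap above 1 N).
It fails at once if the lever was lifted or knocked off its ball (z of lever in the frame of hatch above 0.075 m or z of lever in the frame of hatch below 0.05 m).
It fails at once if the tape roll or the carton was disturbed (distance of any of tape, carton from where it was at the start of the episode above 0.02 m).
It also fails if it takes over 54 s, if anything falls off the work surface, if the arm or the gripper's body presses on something with over 40 N, if the wrist force passes 120 N, or if a joint passes its speed limit or range.

## Working session

There is one attempt and no reset: what is moved stays moved. The work goes in short steps, each a Python script; the robot and the scene stay as the last script left them, time stands still between calls to the robot, and variables do not carry over. Pictures are saved under pics/ and viewed, at most 10 in all, crops included, and the job is handed in when it is done.

```bash
mkdir -p pics; cat > h.py <<'E'
import numpy as np, cv2
from rig import env, effector, solver, vision
def world(name,depth,u,v,z=None):
    c=vision.camera_info(name);R=np.array(c["R"]);t=np.array(c["t"])
    f=210/np.tan(np.radians(c["vfov"])/2)
    ray=np.array([(u-c["cx"])/f,(v-c["cy"])/f,1])
    if z is None:
        d=np.median(depth[v-1:v+2,u-1:u+2]); return R.T@(ray*d-t)
    o=-R.T@t; r=R.T@ray; return o+r*(z-o[2])/r[2]
E
python3 - <<'E'
from h import *
for n in ("top","side"):
    p,d=vision.capture(n); np.save(f"pics/{n}0.npy",d)
    cv2.imwrite(f"pics/{n}0.png",cv2.resize(p[:,:,::-1],(800,600),interpolation=cv2.INTER_CUBIC))
    c=vision.camera_info(n); print(n,c, -np.array(c["R"]).T@np.array(c["t"]))
print(env.get_clock(),env.get_ee_rot(),env.get_eef_pos())
E
```

```text
top {'vfov': 44.27126427684683, 'cx': 265.4425380109274, 'cy': 201.79981030383877, 'R': array([[-0.02731991, -0.99958625, -0.00899714],
       [-0.98032198,  0.02855152, -0.19532956],
       [ 0.19550562,  0.00348371, -0.98069639]]), 't': array([-153.6753778 ,  625.48423827,  975.83392515])} [ 418.1965289  -174.86984517 1077.78973088]
side {'vfov': 50.60037190722334, 'cx': 272.8710581402028, 'cy': 207.539979301986, 'R': array([[ 9.99790552e-01, -6.19641287e-04, -2.04564796e-02],
       [-1.89044303e-02, -4.10888585e-01, -9.11489546e-01],
       [-7.84053739e-03,  9.11685355e-01, -4.10814239e-01]]), 't': array([-603.64519156,   48.84197018, 1067.54025396])} [ 612.81217836 -953.56625103  470.73122706]
0.1 [-3.14048293e+00 -6.64763059e-05  2.75874680e+00] [242.60783328 602.61735836 230.73567421]
```

View pics/top0.png

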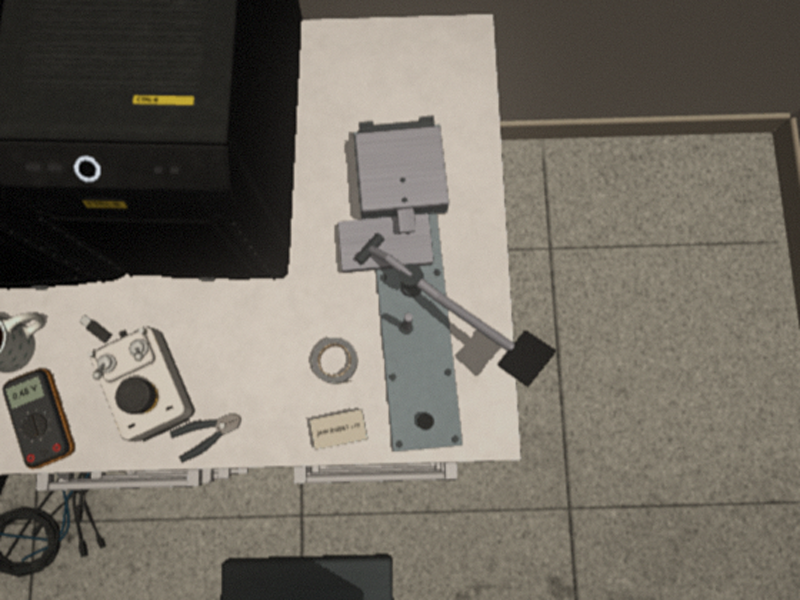

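View pics/side0.png

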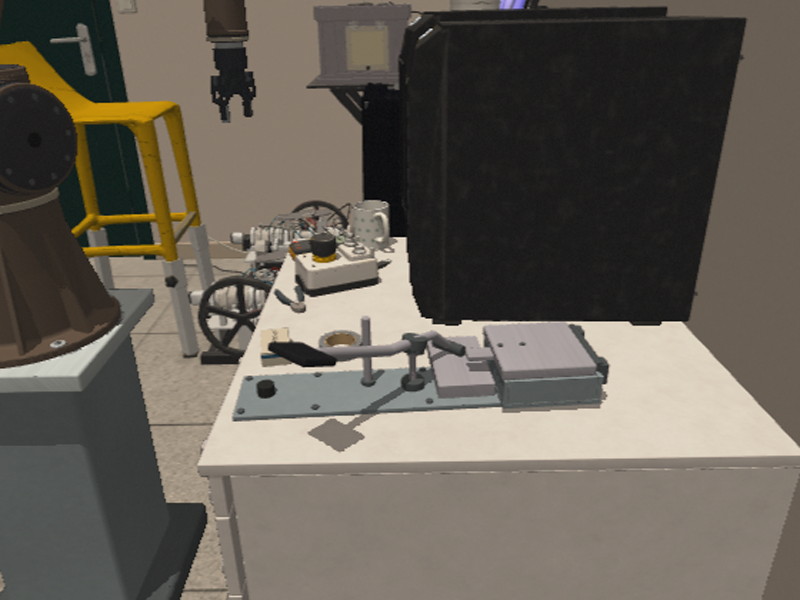

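The top view, in enlarged pixels, shows the stop at (424,421), the post top at (407,318), the pad centre at (527,357), the roller at (370,248), the tongue end at (405,231), the tape at (333,360) and the carton at (338,428). In the side view the arm is parked far left and up, with the tall black cabinet behind the hatch.

```bash
python3 - <<'E'
from h import *
np.set_printoptions(precision=1,suppress=True)
d=np.load("pics/top0.npy")
for n,u,v,z in [("stop",424,421,23),("post",407,317,108),("pad",527,357,142),("roller",370,248,40),("tongue",405,231,56),("tape",333,360,19),("carton",338,428,24),("plateNL",391,450,8),("plateNR",462,444,8),("boltL",393,377,8),("boltR",448,372,8)]:
    u=round(u*.7);v=round(v*.7); print(n,world("top",d,u,v,z),world("top",d,u,v))
ds=np.load("pics/side0.npy")
for n,u,v,z in [("stop",265,384,23),("posttop",366,319,108),("pad",302,353,142)]:
    u=round(u*.7);v=round(v*.7); print("side",n,world("side",ds,u,v,z),world("side",ds,u,v))
E
```

```text
stop [ 435.7 -229.3   23. ] [ 435.7 -229.3   22.6]
post [ 571.3 -207.5  108. ] [ 571.5 -207.5  106.8]
pad [ 510.3 -356.6  142. ] [ 510.2 -356.5  142.8]
roller [ 684.2 -159.4   40. ] [ 682.9 -159.5   44.9]
tongue [ 703.9 -211.5   56. ] [ 705.6 -211.7   50.1]
tape [ 526.2 -101.7   19. ] [ 528.1 -100.3   -0.2]
carton [ 429.1 -108.6   24. ] [ 429.1 -108.7   25.8]
plateNL [ 397.4 -182.     8. ] [ 397.2 -182.1   -0.7]
plateNR [ 402.6 -281.5    8. ] [ 402.5 -282.1    1.8]
boltL [ 500.1 -187.2    8. ] [ 499.9 -187.2   10.4]
boltR [ 506.1 -267.9    8. ] [ 505.8 -267.7   10.7]
side stop [ 439.8 -235.3   23. ] [ 439.3 -233.5   21.9]
side posttop [ 574.7 -216.7  108. ] [ 574.4 -211.7  105.5]
side pad [ 512.8 -365.1  142. ] [ 513.9 -371.7  145.7]
```

```bash
cat >> h.py <<'E'
np.set_printoptions(precision=2,suppress=True)
HY=0.066; STOP=np.array([435.7,-229.8]); BALL=STOP+197*np.array([np.cos(HY),np.sin(HY)])
def lev(yaw,x,y): # lever-frame horizontal point to world
    c,s=np.cos(yaw),np.sin(yaw); return BALL+[c*x-s*y,s*x+c*y]
def rot(yaw): return [np.pi,0,yaw]
E
python3 - <<'E'
from h import *
d=np.load("pics/top0.npy")
P=np.array([world("top",d,u,v) for v in range(2,300,4) for u in range(2,560,4) if d[v,u]>0])
for lo,hi in((60,120),(120,200),(200,300),(300,900)):
    q=P[(P[:,2]>lo)&(P[:,2]<hi)&(P[:,1]>-180)&(P[:,0]>250)]; print(lo,len(q),q.min(0) if len(q) else '',q.max(0) if len(q) else '')
print(BALL)
q=solver.ik([300,380,300],rot(2.5)); print(q)
s=lev(.856,-175,-62); print(s,solver.ik([*s,230],rot(.856)))
E
```

```text
Traceback (most recent call last):
  File "h.py", line 4, in world
    c=vision.camera_info(name);R=np.array(c["R"]);t=np.array(c["t"])
ValueError: time passes only in moves, steps and waits
```

```bash
python3 - <<'E'
from h import *
d=np.load("pics/top0.npy")
c=vision.camera_info("top");R=np.array(c["R"]);t=np.array(c["t"]);f=210/np.tan(np.radians(c["vfov"])/2)
v,u=np.mgrid[0:300:3,0:560:3];D=d[v,u]
P=(np.stack([(u-c["cx"])/f*D,(v-c["cy"])/f*D,D],-1)[D>0]-t)@R
for lo,hi in((60,120),(120,200),(200,300),(300,900)):
    q=P[(P[:,2]>lo)&(P[:,2]<hi)&(P[:,1]>-180)&(P[:,0]>250)]; print(lo,len(q),q.min(0) if len(q) else '',q.max(0) if len(q) else '')
print(BALL)
q=solver.ik([300,380,300],rot(2.5)); print(q)
s=lev(.856,-175,-62); print(s,solver.ik([*s,230],rot(.856)))
E
```

```text
60 483 [ 457.98 -179.94   60.  ] [1053.88  360.4   119.93]
120 358 [629.72 -58.08 120.19] [1028.91  332.1   199.91]
200 525 [630.32 -56.05 200.66] [981.77 284.03 300.  ]
300 3429 [630.39 -51.74 300.03] [909.32 236.64 458.05]
[ 632.27 -216.81]
[ 0.84  0.17  1.88 -0.    1.09 -0.09]
[ 564.39 -389.61] [-0.65  0.53  1.51 -0.    1.1   0.07]
```

```bash
python3 - <<'E'
from h import *
effector.grip(0.0)
q=np.array(solver.ik([300,380,300],rot(2.5)))
env.move_joints(q); q[0]=-0.6; env.move_joints(q)
s=lev(.856,-175,-62)
env.move_pose([*s,230],rot(.856)); print(env.get_clock(),env.get_force())
env.line_to([*s,118],speed=120); print(env.get_clock(),env.get_eef_pos(),env.get_force())
s=lev(.856,-175,-48); env.line_to([*s,118],speed=40); print(env.get_clock(),env.get_eef_pos(),env.get_force())
p,d=vision.capture("top")
cv2.imwrite("pics/a.png",cv2.resize(p[140:350,220:460,::-1],None,fx=2.8,fy=2.8,interpolation=cv2.INTER_CUBIC))
E
```

```text
4.9667 [-0.01 -0.92 -0.03]
6.05 [ 564.84 -389.93  118.87] [ 0.16  0.09 -0.28]
6.55 [ 553.8  -380.39  118.24] [0.33 1.2  0.03]
```

View pics/a.png

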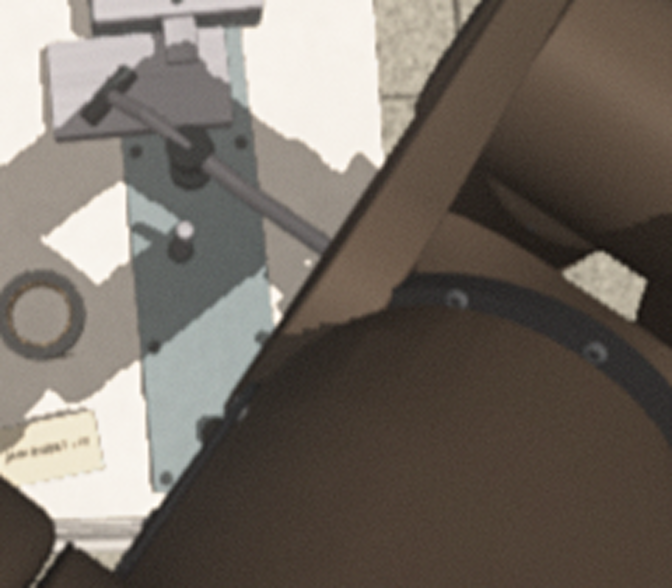

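The arm hides the pad in the top view, but the bar, post and roller are still visible and the lever hasn't moved. Next is the sweep along the arc, watching the force.

```bash
python3 - <<'E'
from h import *
for y in np.linspace(.856,HY+.08,11)[1:]:
    env.line_to([*lev(y,-175,-44.5),118],rot(y),speed=70)
    F=env.get_force(); print(round(y,3),round(env.get_clock(),2),F,F[:2]@[-np.sin(y),np.cos(y)])
    if np.linalg.norm(F)>8: break
p,d=vision.capture("side")
cv2.imwrite("pics/b.png",cv2.resize(p[150:330,120:400,::-1],None,fx=2.8,fy=2.8,interpolation=cv2.INTER_CUBIC))
E
```

```text
0.785 6.98 [ 0.17 -0.2   1.37] -0.26342491395501855
0.714 7.32 [ 0.93 -0.07  0.37] -0.6642272471011642
0.643 7.65 [ 0.33 -0.45  1.74] -0.5596033864321136
0.572 7.98 [ 1.29  0.41 -0.27] -0.3536096137049059
0.501 8.32 [ 0.31 -0.46 -0.53] -0.5554190938385912
0.43 8.65 [ 0.31 -0.19  0.19] -0.29725275676305374
0.359 8.98 [0.62 0.66 0.77] 0.40031171191226594
0.288 9.32 [-0.46  0.25  0.33] 0.3724907813540994
0.217 9.65 [-0.64 -0.03  0.15] 0.10385922052637295
0.146 9.98 [-0.15 -0.78 -0.73] -0.7500176982971923
```

View pics/b.png

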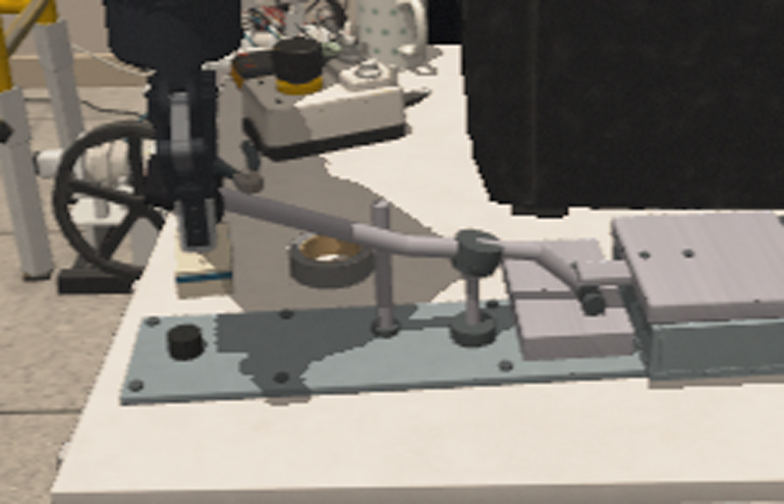

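The side crop shows the lever nearly in line with its bar close to the post at (380,240), the roller at (592,300) moving under the tongue, and the handle still up. I'll finish the push gently.

```bash
python3 - <<'E'
from h import *
for k,y in enumerate(np.arange(HY+.06,HY-.08,-.012)):
    env.line_to([*lev(y,-175,-44.5),118],rot(max(y,HY)),speed=20)
    F=np.mean([env.get_force() for _ in range(1)],0); ft=F[:2]@[-np.sin(y),np.cos(y)]
    print(round(y-HY,3),round(env.get_clock(),2),F,round(ft,2))
    if ft<-5: break
env.wait(.2); print(env.get_eef_pos(),env.get_force())
for n in("top","side"):
  p,d=vision.capture(n); np.save(f"pics/{n}1.npy",d)
  sl=np.s_[140:300,220:400,::-1] if n=="top" else np.s_[150:330,120:400,::-1]
  cv2.imwrite(f"pics/c{n}.png",cv2.resize(p[sl],None,fx=2.8,fy=2.8,interpolation=cv2.INTER_CUBIC))
E
```

```text
0.06 10.37 [ 1.54 -2.15  0.19] -2.33
0.048 10.62 [ 2.89 -2.73  0.01] -3.04
0.036 10.88 [ 2.39 -2.16 -0.  ] -2.4
0.024 11.14 [ 1.09 -3.75  0.79] -3.83
0.012 11.4 [-0.12 -4.71  0.54] -4.69
0.0 11.66 [-1.87 -7.21 -0.31] -7.07
[ 460.22 -273.01  117.94] [-2.03 -8.33 -0.26]
```

View pics/ctop.png

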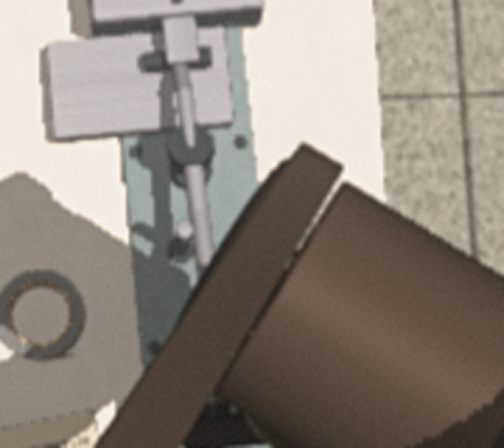

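View pics/cside.png

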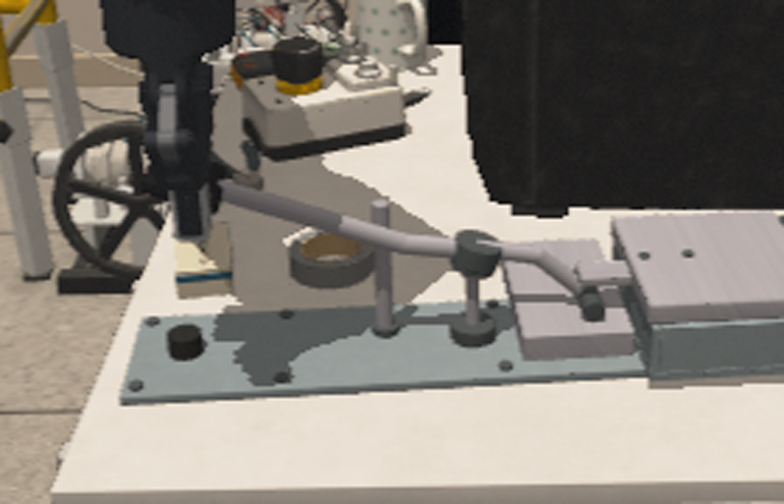

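In the top crop the bar lies against the post at (185,240) and the roller is centred under the tongue at (178,62). The side crop confirms the handle is still up. Next: back off, go over the pad, and press along the arc.

```bash
cat > press.py <<'E'
from h import *
def at(a,over=0): # press point on the pad arc
    a=np.radians(a); return [*lev(HY,-199.6*np.cos(a),0),60+199.6*np.sin(a)-over]
E
python3 - <<'E'
from press import *
env.line_to([*lev(HY,-175,-65),118],speed=80)
env.line_to([*lev(HY,-178,-65),195],speed=150)
env.line_to([*lev(HY,-182,0),195],rot(HY),speed=120)
print("above",env.get_clock(),env.get_eef_pos(),env.get_force())
p=at(24.25)
env.line_to([p[0],p[1],155],speed=80)
for a in np.arange(24.25,8,-2):
    env.line_to(at(a),speed=40); print(round(a,1),round(env.get_clock(),2),env.get_eef_pos(),env.get_force())
p,d=vision.capture("side")
cv2.imwrite("pics/d.png",cv2.resize(p[150:330,120:400,::-1],None,fx=2.8,fy=2.8,interpolation=cv2.INTER_CUBIC))
E
```

```text
above 13.725 [ 451.01 -228.94  195.09] [-1.21 -0.91 -0.16]
24.2 14.85 [ 450.76 -228.82  141.95] [-0.82  0.67  4.08]
22.2 15.18 [ 448.09 -229.04  135.76] [ 1.12 -0.01  5.  ]
20.2 15.5 [ 445.48 -229.18  129.21] [-0.07  0.61  3.73]
18.2 15.82 [ 443.2  -229.31  122.64] [0.36 0.17 4.03]
16.2 16.15 [ 441.16 -229.46  115.93] [0.56 0.54 3.2 ]
14.2 16.48 [ 439.29 -229.59  109.2 ] [-0.24 -1.05  3.54]
12.2 16.8 [ 437.66 -229.67  102.35] [0.6  0.13 3.56]
10.2 17.12 [ 436.2  -229.72   95.48] [ 1.52 -0.29  2.77]
8.2 17.45 [ 435.14 -229.82   88.61] [0.4  0.51 2.93]
```

View pics/d.png

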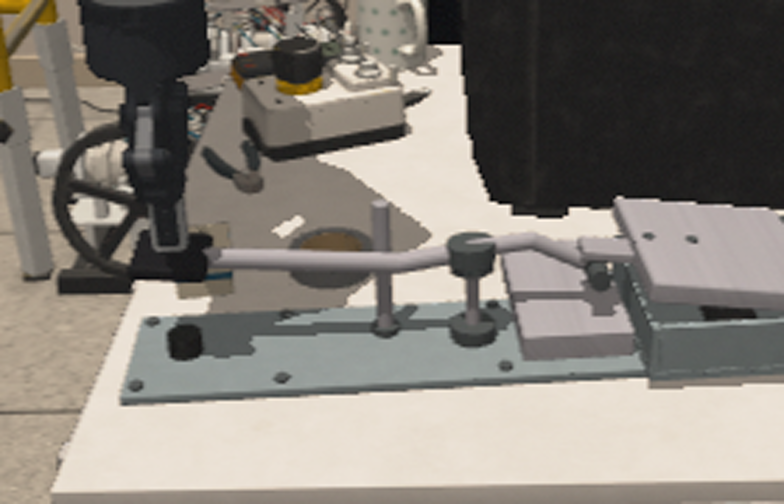

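The crop shows the fingertip on the pad at (170,250), the bar level beside the post, and the roller at (598,272) lifting the tongue. I'll continue down to the stop.

```bash
python3 - <<'E'
from press import *
for a in [6,4,2,0,-2,-4,-5.5,-6.5]:
    env.line_to(at(a),speed=40); print(a,round(env.get_clock(),2),env.get_eef_pos(),env.get_force())
for o in np.arange(0,16,1.5):
    env.line_to(at(-7.2,o),speed=20); env.wait(.1); F=env.get_force(); print("o",o,round(env.get_clock(),2),env.get_eef_pos(),F)
    if F[2]>18: break
env.wait(.5); print(env.get_force(),env.get_eef_pos())
p,d=vision.capture("side")
cv2.imwrite("pics/e.png",cv2.resize(p[150:330,120:400,::-1],None,fx=2.8,fy=2.8,interpolation=cv2.INTER_CUBIC))
E
```

```text
6 17.85 [ 434.13 -229.84   80.78] [ 0.75 -0.82  3.69]
4 18.18 [ 433.56 -229.95   73.88] [ 1.1  -0.43  3.52]
2 18.5 [ 433.3  -230.     67.01] [1.45 0.07 4.  ]
0 18.82 [ 433.16 -229.97   60.1 ] [ 1.31 -0.1   3.66]
-2 19.15 [ 433.27 -229.94   53.17] [1.75 0.34 4.6 ]
-4 19.48 [ 433.54 -229.92   46.21] [ 2.21 -0.21  4.27]
-5.5 19.76 [ 433.98 -229.88   40.98] [ 1.86 -0.13  4.6 ]
-6.5 20.01 [ 434.39 -229.9    37.55] [ 1.33 -0.02  4.03]
o 0.0 20.38 [ 434.75 -229.94   35.41] [ 1.97 -0.3  10.97]
o 1.5 20.73 [ 434.89 -230.02   34.72] [-2.22  2.34 32.98]
[-3.24  2.36 33.17] [ 434.88 -230.01   34.72]
```

View pics/e.png

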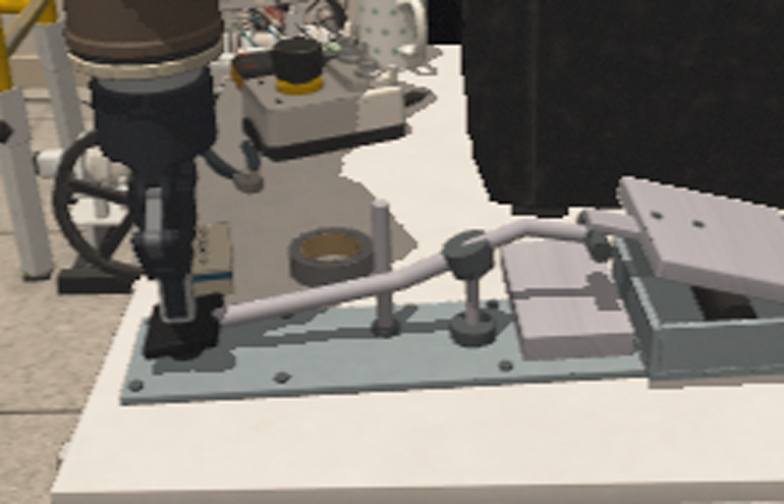

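The crop shows the pad on its stop at (180,325), with the lever holding the tongue up at (598,235). I'll ease the press force a little and hand in.

```bash
python3 - <<'E'
from press import *
env.line_to(at(-7.2,.4),speed=10); env.wait(.5); print(env.get_force(),env.get_eef_pos(),env.get_clock())
print(env.hand_in())
E
```

```text
[-0.38 -0.23 14.14] [ 434.79 -229.96   35.2 ] 22.0417
the job is handed in; nothing more can be done
None
```

I pushed the handle over to the guide post and pressed the pad down onto its stop; the lever is holding the flap up. I handed in at 22 s of the 54 s limit, still holding the pad with about 14 N, but the hand-in call returned no verdict, so I can't confirm a pass.

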